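# Build the sieve stack on the shaker

### The arm

A 7-joint arm with a two-finger parallel gripper is mounted at the origin on the work surface. World frame = base frame: x ahead of the robot, y to its left, z up, the work surface at z = 0. Lengths are in m, angles in rad, forces in N, time in s.
With the tool pointing down it reaches from about 0.4 to 0.85 m from the base axis. Payload 10.4 kg.
Tool frame: the origin (TCP) lies on the mounting face of the last link; the fingertips stand r.tips_ahead ahead of it and the grasp point (between the pads) lies 164 mm ahead of it (r.tips_ahead is the distance from the TCP to the fingertips, in m); z points along the fingers, y is the line along which they close (so a half turn about z gives the same grasp; the last joint's range is limited). The gripper opens to 87 mm and grips with 3 to 60 N. Pads are 19 mm wide; open, the fingers measure 117 mm over their backs; the gripper's body (75 mm by 190 mm) begins 51 mm behind the grasp point.
Start: joints at [-1.266, 0.332, -0.065, 1.46, 0.022, 1.35, -0.088], TCP at [0.201, 0.592, 0.405] pointing down, gripper open.
Joint ranges: [-2.6, 2.6], [-0.5, 2.12], [-1.47, 1.34], [0.16, 2.42], [-1.27, 4.41], [0.06, 2.06], [-2.6, 2.6]. Speed limits (rad/s): [2.22, 2.22, 2.79, 2.79, 3.14, 3.14, 3.14].

### API

Orientations are given as a unit quaternion [x, y, z, w].
In Python, from bench import telemetry, imaging, job, r gives the robot as it stands.
- The arm moves only by the tool move_arm, never from a script. Its argument "steps" is a list of rows, each an object of numbers: "dx", "dy", "dz": the shift along the tool's x, y, z in cm; "spin": the turn about the tool's z in rad. In form: [{"dx": .., "dy": .., "dz": .., "spin": ..}, ...]. A call has 1 to 12 rows; each row shifts and turns the commanded pose from where the row before left it, along the tool's axes as they then stand; what a row does not reach is not made up. A row lasts 1/10 s, in which the tool goes at most 50 mm and 8.59 degrees, less where a joint would pass 70% of its speed; a pose out of reach is approached as far as the arm can. A call with a gripper value outside its range is refused whole. "claw" is the finger opening in cm, from 0 to 8.7, set as the call begins (left out, the last holds). The fingers move at their own pace and stop on an object; "squeeze" is the grip in N (left out, the last holds). Time passes only in rows, so rows that do not move let the fingers close. It gives the time, the measured TCP pose, the force, the opening and the grip force at its end, in the units of the state.
- telemetry.read_state(): the state, without advancing time (a new reading comes with each control period).
- imaging.camera(name): name is "scene" or "top" or "wrist"; returns a dict with "img" (480x640x3 uint8, red, green, blue), "camera_matrix" (3x3 intrinsics, pixels), "R" (3x3) and "t" (3): a world point X has camera coordinates R X + t. Camera axes: x right, y down, z forward; pixel columns grow to the right and rows downward; lengths in m; the calibration is good to about 2 mm. A picture is of the moment at which its call begins. There is no depth.
- job.close_job(): hands the job in; it is judged then, once.
The state is a dict: "time": time; "joint_positions": joint angles; "joint_vel": joint speeds; "joint_torque": joint torques, N m; "ee_pos": TCP position; "eef_rot": TCP orientation; "ft_force": force on the tool from outside, world axes, zero at the start; "torque": the same for the moment, N m; "width": finger opening in m; "grip_force": force on a finger pad.
Only numpy, scipy, OpenCV 4.12 (cv2) and the standard library are available. Lean on these libraries where they do the work, as an engineer would, in place of code of your own. Each camera call takes 0.05 s, during which the arm holds its last target. There are 200 camera calls.

### The job

Build the sieve stack on the shaker: the receiver cup goes into the shaker's socket, then the fine sieve on the cup, then the coarse sieve, and the lid on top, each seated fully home before the next and the finished stack left standing straight. Do not tip any of these parts over, and leave the white bottle and the amber jar where they stand.

Things in the scene. Friction and masses are not known exactly. Their poses are not given: they have to be found in the camera images.
- receiver_mid (a point): Receiver: plain steel cup, bright solid floor, 62 mm high in all, about 160 g. 56 mm across. Foot: plug 6 mm long, 45 mm across (39 at the bottom) under a flat shoulder; it drops into any mouth of the set (49 mm across). Wall 3.5 mm. Stands on its foot. Point: on the axis, half-way up the whole height, z up; open rim 31 mm above it. Grip outside near the top, fingertips over 6 mm above the bottom.
- fine_mid (a point): Fine sieve: steel ring, dense grey mesh floor, 42 mm high in all, about 120 g. 56 mm across. Foot: plug 6 mm long, 45 mm across (39 at the bottom) under a flat shoulder; it drops into any mouth of the set (49 mm across). Wall 3.5 mm. Stands on its foot. Point: on the axis, half-way up the whole height, z up; open rim 21 mm above it. Grip outside near the top, fingertips over 6 mm above the bottom.
- coarse_mid (a point): Coarse sieve: steel ring, dark floor with 3 thick wires each way, 52 mm high in all, about 140 g. 56 mm across. Foot: plug 6 mm long, 45 mm across (39 at the bottom) under a flat shoulder; it drops into any mouth of the set (49 mm across). Wall 3.5 mm. Stands on its foot. Point: on the axis, half-way up the whole height, z up; open rim 26 mm above it. Grip outside near the top, fingertips over 6 mm above the bottom.
- lid_mid (a point): Lid: steel disc 56 mm across, 8 mm thick, under it the same plug foot (6 mm), on it a black round knob 22 mm across, 28 mm high, to lift it by (fingertips above the disc). 42 mm high in all, about 100 g, lying knob up. Point: on the axis half-way up the whole height, 7 mm above the disc's top, 21 mm below the knob's top; z up.
- shaker_seat (a point): Sieve shaker: squat white round machine fixed to the bench, 120 mm across, 30 mm high; an aluminium ring (60 mm across) in the middle of its top is the socket, 49 mm across inside, 8 mm deep. Point: centre of the socket's mouth, level with the ring's rim, 40 mm above the bench; z up. The receiver's shoulder comes to rest on the rim.
- bottle_mid (a point): Bystander: loose white plastic bottle with a narrow neck, 52 mm across, 125 mm high, standing. The point is on its axis, half-way up. Not to be moved.
- jar_mid (a point): Bystander: loose amber glass jar with a white cap, 52 mm across, 62 mm high, standing. The point is on its axis, half-way up. Not to be moved.

How it is judged:
On the way, in this order (a step that is already met when the one before it is completed fails the run):
1. the receiver cup sits home in the shaker's socket (horizontal distance between receiver_mid and shaker_seat below 0.005 m and z of receiver_mid in the frame of shaker_seat between 0.022 and 0.028 m and angle between receiver_mid's own z axis and vertical below 0.06 rad), for 0.2 s.
2. the fine sieve sits home on the receiver (horizontal distance between fine_mid and receiver_mid below 0.005 m and z of fine_mid in the frame of receiver_mid between 0.043 and 0.049 m and angle between fine_mid's own z axis and vertical below 0.06 rad), for 0.2 s.
3. the coarse sieve sits home on the fine sieve (horizontal distance between coarse_mid and fine_mid below 0.005 m and z of coarse_mid in the frame of fine_mid between 0.038 and 0.044 m and angle between coarse_mid's own z axis and vertical below 0.06 rad), for 0.2 s.
4. the lid sits home on the coarse sieve (horizontal distance between lid_mid and coarse_mid below 0.005 m and z of lid_mid in the frame of coarse_mid between 0.038 and 0.044 m and angle between lid_mid's own z axis and vertical below 0.06 rad), for 0.2 s.
At the end, for the whole second after the job is handed in: Receiver in the shaker's socket, fine sieve on it, coarse sieve on that, lid on top: each on the axis of the one below within 5 mm, at its seated height within 3 mm, tilted less than 0.06 rad, released and at rest (all of step 1 and all of step 2 and all of step 3 and all of step 4 and linear speed of each of receiver, fine, coarse, lid below 0.02 m/s); the robot touches nothing.
It fails at once if the white bottle is moved more than 25 mm or tipped (distance of bottle_mid from where it was at the start of the episode above 0.025 m or angle between bottle_mid's own z axis and vertical above 0.5 rad).
It fails at once if the amber jar is moved more than 25 mm or tipped (distance of jar_mid from where it was at the start of the episode above 0.025 m or angle between jar_mid's own z axis and vertical above 0.5 rad).
It fails at once if a part of the stack is tipped over (angle between any of receiver_mid, fine_mid, coarse_mid, lid_mid's own z axis and vertical above 0.7 rad).
It also fails if it takes over 102 s, if anything falls off the work surface, if the arm or the gripper's body presses on something with over 40 N, if the wrist force passes 120 N, or if a joint passes its speed limit or range.

## Working session

There is one attempt and no reset: what is moved stays moved. The work goes in short steps, Python scripts to look and compute and a tool call to move; the robot and the scene stay as the last step left them, time stands still between calls to the robot, and variables do not carry over. Pictures are saved under pics/ and viewed, at most 14 in all, crops included, and the job is handed in when it is done.

Besides the shell and the picture viewer there is one more tool, called after "Emit:" by a JSON object that holds its "fn" and its "kwargs", one argument or row to a line. move_arm: Moves the arm, as the interface text tells. Its arguments: {"type":"object","properties":{"steps":{"type":"array","items":{"type":"object","properties":{"dx":{"type":"number"},"dy":{"type":"number"},"dz":{"type":"number"},"spin":{"type":"number"}}}},"claw":{"type":"number"},"squeeze":{"type":"number"}},"required":["steps"]}

```bash
mkdir -p pics; ls
python3 - <<'E'
from bench import telemetry, imaging, job, r
import cv2,numpy as np
s=telemetry.read_state();print(s['ee_pos'],s['eef_rot'],s['width'],r.tips_ahead)
for n in('scene','top'):
    c=imaging.camera(n);cv2.imwrite(f'pics/{n}0.png',c['img'][:,:,::-1]);np.savez(f'pics/{n}0.npz',**{k:np.array(v) for k,v in c.items()})
    print(n,c['camera_matrix'],c['R'],c['t'])
E
```

```text
pics
[0.20117973 0.59159705 0.40396181] [ 1.63159268e-01  9.86599494e-01 -6.96387004e-04 -8.62758959e-05] 0.0871849882909867 0.1822
scene [[451.75078761   0.         320.79490868]
 [  0.         451.75078761 228.18914622]
 [  0.           0.           1.        ]] [[ 0.62226318  0.78280126  0.00327261]
 [ 0.55118957 -0.43517454 -0.71190813]
 [-0.55585843  0.44479805 -0.70226498]] [-0.3411645  -0.24093765  1.25345152]
top [[621.4902223    0.         317.90961631]
 [  0.         621.4902223  230.94401817]
 [  0.           0.           1.        ]] [[-0.01836128 -0.99971315  0.01537767]
 [-0.99656311  0.01705652 -0.08106193]
 [ 0.08077639 -0.01681322 -0.99659043]] [0.00795977 0.54195571 1.31377499]
```

View pics/scene0.png

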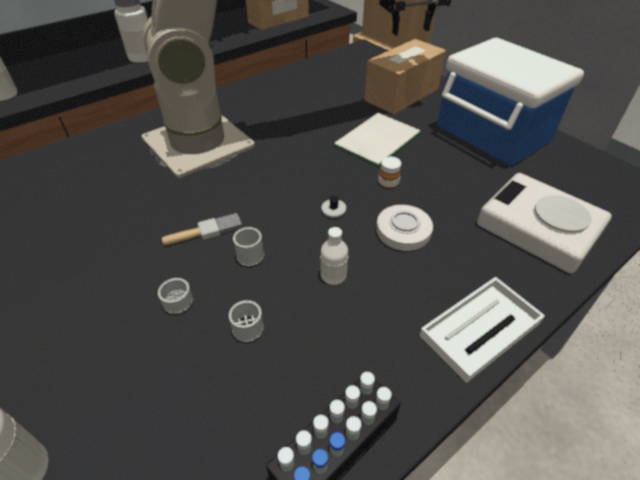

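View pics/top0.png

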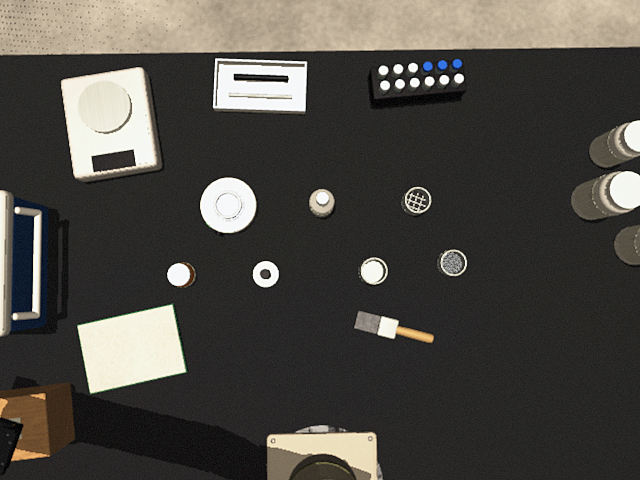

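The scene view shows all the parts. In the top view, the shaker is at (228,205), bottle (321,202), coarse sieve (417,201), fine sieve (452,263), receiver with the bright floor (373,271), lid (265,274) and jar (180,274).

```bash
cat > h.py <<'E'
import numpy as np,cv2
from scipy.spatial.transform import Rotation as Ro
from bench import telemetry, imaging
def ray(c,px,z):
    K,R,t=[np.array(c[k]) for k in('camera_matrix','R','t')]
    d=R.T@np.linalg.solve(K,[px[0],px[1],1.]);o=-R.T@t
    return o+d*(z-o[2])/d[2]
def proj(c,X):
    p=np.array(c['camera_matrix'])@(np.array(c['R'])@X+np.array(c['t']));return p[:2]/p[2]
def goto(xy,z,s=None):
    """tool-frame shift in cm to bring the grasp point over xy, TCP to height z"""
    s=s or telemetry.read_state()
    return np.round(100*Ro.from_quat(s['eef_rot']).inv().apply(np.r_[xy,z]-s['ee_pos']),2)
E
python3 - <<'E'
from h import *
c=np.load('pics/top0.npz')
g=cv2.cvtColor(c['img'],cv2.COLOR_RGB2GRAY)
m=(g>75).astype(np.uint8);cs,_=cv2.findContours(m,cv2.RETR_EXTERNAL,cv2.CHAIN_APPROX_NONE)
for n,p,z,D in[('shaker',(228,205),.03,.12),('rec',(373,271),.062,.056),('fine',(452,263),.042,.056),('coarse',(417,201),.052,.056),('lid',(265,274),.014,.056),('bottle',(321,202),.12,.05),('jar',(180,274),.06,.052)]:
    k=[q for q in cs if cv2.pointPolygonTest(q,p,True)>-8 and len(q)>20]
    if not k: print(n,'none');continue
    k=max(k,key=cv2.contourArea);(u,v),rad=cv2.minEnclosingCircle(k)
    X=ray(c,(u,v),z);w=np.linalg.norm(ray(c,(u+2*rad,v),z)-X)
    print(n,np.round([u,v,rad],1),X.round(3),'diam',round(w,4),'want',D)
E
```

```text
shaker [227.9 205.   28.4] [0.6  0.19 0.03] diam 0.1213 want 0.12
rec [372.8 271.4  14.9] [ 0.453 -0.113  0.062] diam 0.0619 want 0.056
fine [452.  262.4  14.6] [ 0.469 -0.284  0.042] diam 0.0621 want 0.056
coarse [417.  199.5  14.1] [ 0.603 -0.212  0.052] diam 0.0599 want 0.056
lid [265.3 273.8  13.4] [0.452 0.113 0.014] diam 0.0573 want 0.056
bottle [321.5 202.4  13.8] [ 0.591 -0.008  0.12 ] diam 0.0554 want 0.05
jar [179.  273.7  12.4] [0.455 0.288 0.06 ] diam 0.0512 want 0.052
```

Emit:
{"fn": "move_arm", "kwargs": {
  "steps": [
    {"dx":-4.2,"dy":-2.1},
    {"dx":-4.2,"dy":-2.1},
    {"dx":-4.2,"dy":-2.1},
    {"dx":-4.2,"dy":-2.1},
    {"dx":-4.2,"dy":-2.1},
    {"dx":-4.2,"dy":-2.1},
    {"dx":-4.2,"dy":-2.1},
    {"dx":-4.2,"dy":-2.1},
    {"dx":-4.2,"dy":-2.1},
    {"dx":-4.2,"dy":-2.1},
    {"dx":-4.2,"dy":-2.1},
    {"dx":-4.2,"dy":-2.1}
  ]
}}

```text
$.steps[0]: bad value
```

Run:
```python
from h import *
c=imaging.camera('wrist');cv2.imwrite('pics/w1.png',c['img'][:,:,::-1]);np.savez('pics/w1.npz',**{k:np.array(v) for k,v in c.items()})
s=telemetry.read_state();print(s['time'],s['ee_pos'],s['eef_rot'],'cam',-c['R'].T@c['t'],c['R'].round(2),proj(c,np.r_[.6,.19,.04]))
```

```text
0.15 [0.20118673 0.59164194 0.40416038] [ 1.63166373e-01  9.86598431e-01 -5.14114665e-04 -7.98771242e-05] cam [0.12144054 0.61955956 0.38509594] [[ 0.32  0.95 -0.  ]
 [ 0.9  -0.31  0.31]
 [ 0.29 -0.1  -0.95]] [145.56162078 551.72803304]
```

View pics/w1.png

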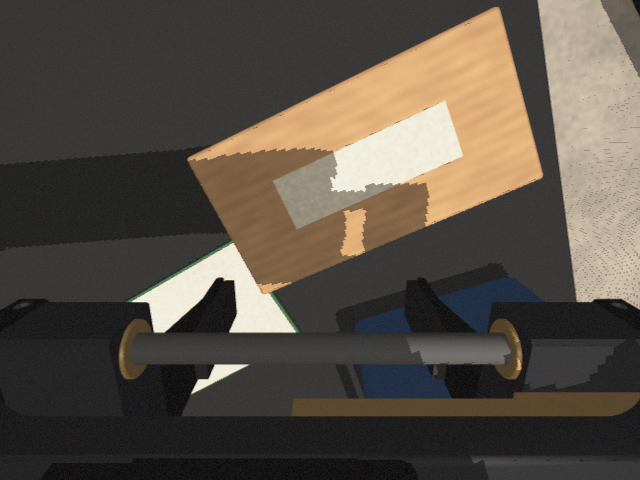

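The wrist view shows only the background boxes, with the fingers below row 280. Points under the tool near the bench should land near the image centre, above the fingers. The rejected rows probably need all four fields.

Emit:
{"fn": "move_arm", "kwargs": {
  "steps": [
    {"dx":-4.2,"dy":-2.1,"dz":0,"spin":0},
    {"dx":-4.2,"dy":-2.1,"dz":0,"spin":0},
    {"dx":-4.2,"dy":-2.1,"dz":0,"spin":0},
    {"dx":-4.2,"dy":-2.1,"dz":0,"spin":0},
    {"dx":-4.2,"dy":-2.1,"dz":0,"spin":0},
    {"dx":-4.2,"dy":-2.1,"dz":0,"spin":0},
    {"dx":-4.2,"dy":-2.1,"dz":0,"spin":0},
    {"dx":-4.2,"dy":-2.1,"dz":0,"spin":0},
    {"dx":-4.2,"dy":-2.1,"dz":0,"spin":0},
    {"dx":-4.2,"dy":-2.1,"dz":0,"spin":0},
    {"dx":-4.2,"dy":-2.1,"dz":0,"spin":0},
    {"dx":-4.2,"dy":-2.1,"dz":0,"spin":0}
  ]
}}

```text
time: 1.35
ee_pos: [0.5982, 0.1894, 0.4046]
eef_rot: [0.163, 0.987, 0.0, -0.0]
ft_force: [0.8, 1.2, 0.0]
width: 0.0872
grip_force: 0.0
```

```bash
cat >> h.py <<'E'
def shot(n):
    c=imaging.camera('wrist');cv2.imwrite(f'pics/{n}.png',c['img'][:,:,::-1]);c={k:np.array(v) for k,v in c.items()};np.savez(f'pics/{n}.npz',**c);return c
E
python3 - <<'E'
from h import *
c=shot('w2');print(proj(c,np.r_[.6,.19,.04]))
E
```

```text
[319.90898378 212.97141848]
```

View pics/w2.png

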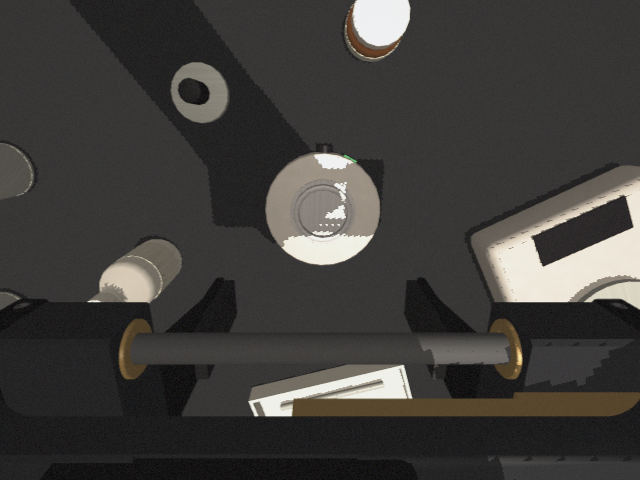

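The wrist view shows the shaker at about (323,209) with radius 57, and its ring at about (322,211). The lid is at (200,93).

Run:
```python
from h import *
c=np.load('pics/w2.npz');g=cv2.cvtColor(c['img'],cv2.COLOR_RGB2GRAY)
m=cv2.morphologyEx((g>85).astype(np.uint8),cv2.MORPH_OPEN,np.ones((3,3)))
cs,_=cv2.findContours(m,cv2.RETR_EXTERNAL,cv2.CHAIN_APPROX_NONE)
for p,z in(((323,209),.03),((210,93),.014)):
    k=max([q for q in cs if cv2.pointPolygonTest(q,p,True)>-3],key=cv2.contourArea)
    e=cv2.fitEllipse(cv2.convexHull(k));X=ray(c,e[0],z)
    print(p,e,X.round(4),[np.linalg.norm(ray(c,(e[0][0]+a,e[0][1]),z)-X).round(4) for a in e[1]])
roi=cv2.medianBlur(g,3)
h=cv2.HoughCircles(roi[150:270,260:385],cv2.HOUGH_GRADIENT,1,1,param1=80,param2=12,minRadius=20,maxRadius=35)
for u,v,rr in (h[0][:10] if h is not None else []):
    X=ray(c,(u+260,v+150),.04);print(u+260,v+150,rr,X.round(4),np.linalg.norm(ray(c,(u+260+rr,v+150),.04)-X).round(4))
I=cv2.resize(c['img'][145:275,255:390,::-1],None,fx=4,fy=4,interpolation=cv2.INTER_NEAREST);cv2.imwrite('pics/w2c.png',I)
```

```text
(323, 209) ((322.6282653808594, 208.12022399902344), (113.49894714355469, 114.96483612060547), 64.3747787475586) [0.5984 0.1935 0.03  ] [np.float64(0.1177), np.float64(0.1192)]
(210, 93) ((199.08016967773438, 92.04505920410156), (55.23239517211914, 62.27876663208008), 149.9981231689453) [0.4525 0.1148 0.014 ] [np.float64(0.0542), np.float64(0.0611)]
323.5 211.5 26.3 [0.5997 0.1939 0.04  ] 0.0266
320.5 213.5 23.0 [0.6007 0.1904 0.04  ] 0.0233
320.5 208.5 22.9 [0.5958 0.1921 0.04  ] 0.0231
324.5 210.5 25.4 [0.5991 0.1952 0.04  ] 0.0257
326.5 211.5 26.6 [0.6007 0.1968 0.04  ] 0.0269
322.5 208.5 26.1 [0.5964 0.194  0.04  ] 0.0263
323.5 215.5 27.5 [0.6037 0.1926 0.04  ] 0.0279
321.5 209.5 21.8 [0.5971 0.1927 0.04  ] 0.022
326.5 209.5 27.7 [0.5987 0.1975 0.04  ] 0.0279
317.5 211.5 26.6 [0.5978 0.1882 0.04  ] 0.0269
```

View pics/w2c.png

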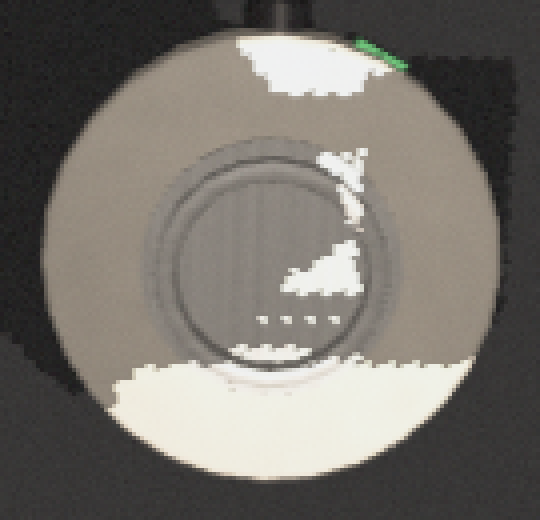

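The crop shows the ring mouth centred at about (322.8,212.3), giving a socket at roughly (0.600,0.193). This agrees with the top view, so I'm going above the receiver.

Emit:
{"fn": "move_arm", "kwargs": {
  "steps": [
    {"dx":0.5,"dy":-4.2,"dz":0,"spin":0},
    {"dx":0.5,"dy":-4.2,"dz":0,"spin":0},
    {"dx":0.5,"dy":-4.2,"dz":0,"spin":0},
    {"dx":0.5,"dy":-4.2,"dz":0,"spin":0},
    {"dx":0.5,"dy":-4.2,"dz":0,"spin":0},
    {"dx":0.5,"dy":-4.2,"dz":0,"spin":0},
    {"dx":0.5,"dy":-4.2,"dz":0,"spin":0},
    {"dx":0.5,"dy":-4.2,"dz":0,"spin":0},
    {"dx":0,"dy":0,"dz":0,"spin":0}
  ]
}}

```text
time: 2.3
ee_pos: [0.4488, -0.1195, 0.405]
eef_rot: [0.167, 0.986, -0.0, 0.0]
ft_force: [-0.3, 0.2, -0.4]
width: 0.0871
grip_force: 0.0
```

Run:
```python
from h import *
c=shot('w3');p=proj(c,np.r_[.453,-.113,.062]);print(p);u,v=p.astype(int)
I=cv2.resize(c['img'][v-65:v+65,u-80:u+80,::-1],None,fx=4,fy=4,interpolation=cv2.INTER_NEAREST);cv2.imwrite('pics/w3c.png',I);print(u-80,v-65)
```

```text
[326.63692895 218.65574103]
246 153
```

View pics/w3c.png

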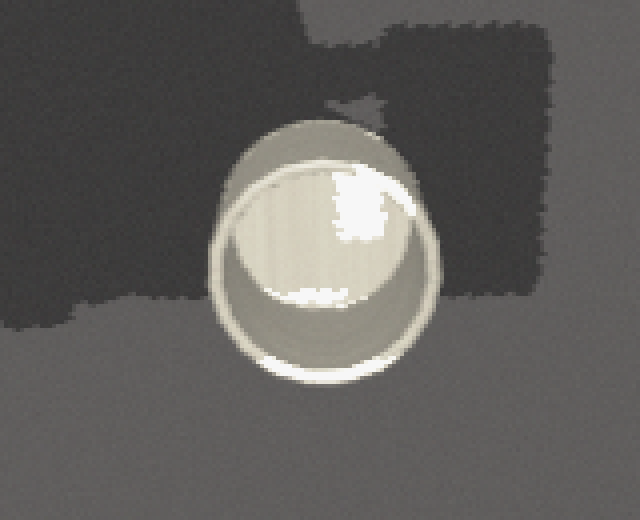

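The receiver rim is centred in the crop at (325,272), which is pixel (327.2,221.0).

Run:
```python
from h import *
c=np.load('pics/w3.npz');X=ray(c,(327.2,221),.062);print(X,np.linalg.norm(ray(c,(327.2+29,221),.062)-X)*2)
print(goto(X[:2],.164+.046))
c=np.load('pics/w2.npz');print(ray(c,(322.8,212.3),.04))
```

```text
[ 0.45536762 -0.11323974  0.062     ] 0.055422397688281395
[-0.38  0.48 19.49]
[0.60027752 0.19299324 0.04      ]
```

Emit:
{"fn": "move_arm", "kwargs": {
  "steps": [
    {"dx":-0.38,"dy":0.48,"dz":1.5,"spin":0},
    {"dx":0,"dy":0,"dz":3,"spin":0},
    {"dx":0,"dy":0,"dz":3,"spin":0},
    {"dx":0,"dy":0,"dz":3,"spin":0},
    {"dx":0,"dy":0,"dz":3,"spin":0},
    {"dx":0,"dy":0,"dz":3,"spin":0},
    {"dx":0,"dy":0,"dz":2,"spin":0},
    {"dx":0,"dy":0,"dz":1,"spin":0},
    {"dx":0,"dy":0,"dz":0,"spin":0}
  ]
}}

```text
time: 3.25
ee_pos: [0.4562, -0.1103, 0.2087]
eef_rot: [0.163, 0.987, -0.0, -0.001]
ft_force: [-0.0, 0.9, -0.7]
width: 0.087
grip_force: 0.0
```

Emit:
{"fn": "move_arm", "kwargs": {
  "steps": [
    {"dx":0,"dy":0,"dz":0,"spin":0},
    {"dx":0,"dy":0,"dz":0,"spin":0},
    {"dx":0,"dy":0,"dz":0,"spin":0},
    {"dx":0,"dy":0,"dz":0,"spin":0},
    {"dx":0,"dy":0,"dz":0,"spin":0},
    {"dx":0,"dy":0,"dz":0,"spin":0},
    {"dx":0,"dy":0,"dz":0,"spin":0},
    {"dx":0,"dy":0,"dz":0,"spin":0},
    {"dx":0,"dy":0,"dz":0,"spin":0},
    {"dx":0,"dy":0,"dz":0,"spin":0}
  ],
  "claw": 4.8,
  "squeeze": 15
}}

```text
time: 4.25
ee_pos: [0.4565, -0.1112, 0.2101]
eef_rot: [0.163, 0.987, 0.0, 0.0]
ft_force: [-2.1, 0.2, 5.6]
width: 0.0564
grip_force: 15.0
```

Emit:
{"fn": "move_arm", "kwargs": {
  "steps": [
    {"dx":0,"dy":0,"dz":-1,"spin":0},
    {"dx":0,"dy":0,"dz":-3,"spin":0},
    {"dx":0,"dy":0,"dz":-4,"spin":0},
    {"dx":0,"dy":0,"dz":-4,"spin":0},
    {"dx":0,"dy":0,"dz":-3,"spin":0},
    {"dx":0,"dy":0,"dz":-1,"spin":0},
    {"dx":0,"dy":0,"dz":0,"spin":0}
  ]
}}

```text
time: 4.95
ee_pos: [0.4565, -0.111, 0.3708]
eef_rot: [0.163, 0.987, 0.0, 0.001]
ft_force: [1.3, 0.2, -1.8]
width: 0.0563
grip_force: 15.0
```

Emit:
{"fn": "move_arm", "kwargs": {
  "steps": [
    {"dx":-0.2,"dy":1.5,"dz":0,"spin":0},
    {"dx":-0.4,"dy":3,"dz":0,"spin":0},
    {"dx":-0.4,"dy":4,"dz":0,"spin":0},
    {"dx":-0.5,"dy":4.1,"dz":0,"spin":0},
    {"dx":-0.5,"dy":4.1,"dz":0,"spin":0},
    {"dx":-0.5,"dy":4.1,"dz":0,"spin":0},
    {"dx":-0.5,"dy":4.1,"dz":0,"spin":0},
    {"dx":-0.4,"dy":4,"dz":0,"spin":0},
    {"dx":-0.3,"dy":3,"dz":0,"spin":0},
    {"dx":-0.1,"dy":1.5,"dz":0,"spin":0},
    {"dx":0,"dy":0,"dz":0,"spin":0},
    {"dx":0,"dy":0,"dz":0,"spin":0}
  ]
}}

```text
time: 6.15
ee_pos: [0.5996, 0.1919, 0.3686]
eef_rot: [0.164, 0.987, -0.001, -0.001]
ft_force: [-0.0, -0.5, -1.9]
width: 0.0567
grip_force: 15.0
```

Run:
```python
from h import *
c=shot('w4');cv2.imwrite('pics/w4.png',c['img'][:,:,::-1]);s=telemetry.read_state();print(s['ee_pos'],s['eef_rot'],s['ft_force'],s['width'],goto([.6003,.193],.2635),goto([.6003,.193],.164+.046+.034))
```

```text
[0.59970263 0.19126523 0.36912733] [ 1.64129621e-01  9.86438486e-01 -6.51506789e-04 -3.95352006e-04] [-0.09043457 -1.20566811 -0.23064256] 0.05656568033634205 [-1.000e-02  2.000e-01  1.056e+01] [-1.000e-02  2.000e-01  1.251e+01]
```

View pics/w4.png

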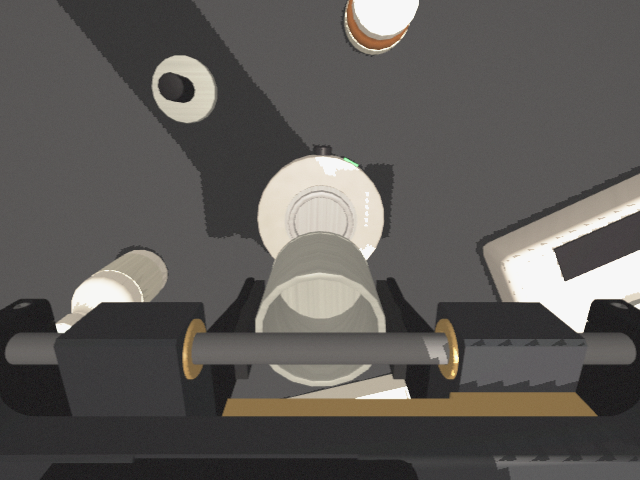

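The receiver is held upright at about (320,330) over the socket at (320,218).

Emit:
{"fn": "move_arm", "kwargs": {
  "steps": [
    {"dx":0,"dy":0.15,"dz":2,"spin":0},
    {"dx":0,"dy":0,"dz":3,"spin":0},
    {"dx":0,"dy":0,"dz":3,"spin":0},
    {"dx":0,"dy":0,"dz":2,"spin":0},
    {"dx":0,"dy":0,"dz":1,"spin":0},
    {"dx":0,"dy":0,"dz":0.4,"spin":0},
    {"dx":0,"dy":0,"dz":0.4,"spin":0},
    {"dx":0,"dy":0,"dz":0.3,"spin":0},
    {"dx":0,"dy":0,"dz":0.3,"spin":0},
    {"dx":0,"dy":0,"dz":0.1,"spin":0},
    {"dx":0,"dy":0,"dz":0.1,"spin":0},
    {"dx":0,"dy":0,"dz":0,"spin":0}
  ]
}}

```text
time: 7.4
ee_pos: [0.6017, 0.1932, 0.2464]
eef_rot: [0.164, 0.986, 0.0, 0.002]
ft_force: [-0.6, -5.0, 10.5]
width: 0.0563
grip_force: 15.0
```

Emit:
{"fn": "move_arm", "kwargs": {
  "steps": [
    {"dx":0,"dy":-0.1,"dz":0,"spin":0},
    {"dx":0,"dy":-0.1,"dz":0,"spin":0},
    {"dx":0,"dy":0,"dz":0,"spin":0}
  ]
}}

```text
time: 7.7
ee_pos: [0.6003, 0.1919, 0.2445]
eef_rot: [0.163, 0.987, 0.0, 0.001]
ft_force: [3.8, -2.4, 0.3]
width: 0.0565
grip_force: 15.0
```

Emit:
{"fn": "move_arm", "kwargs": {
  "steps": [
    {"dx":0,"dy":-0.05,"dz":0.1,"spin":0},
    {"dx":0,"dy":0,"dz":0.15,"spin":0},
    {"dx":0,"dy":0,"dz":0,"spin":0}
  ]
}}

```text
time: 8.0
ee_pos: [0.6002, 0.192, 0.2432]
eef_rot: [0.163, 0.987, 0.001, 0.001]
ft_force: [-0.7, -3.8, 14.5]
width: 0.0567
grip_force: 15.0
```

Emit:
{"fn": "move_arm", "kwargs": {
  "steps": [
    {"dx":0,"dy":0,"dz":-0.2,"spin":0},
    {"dx":0,"dy":0,"dz":0,"spin":0},
    {"dx":0,"dy":0,"dz":0,"spin":0},
    {"dx":0,"dy":0,"dz":0,"spin":0},
    {"dx":0,"dy":0,"dz":-2,"spin":0},
    {"dx":0,"dy":0,"dz":-4,"spin":0},
    {"dx":0,"dy":0,"dz":-4,"spin":0},
    {"dx":0,"dy":0,"dz":-4,"spin":0},
    {"dx":0,"dy":0,"dz":-2,"spin":0},
    {"dx":0,"dy":0,"dz":0,"spin":0},
    {"dx":0,"dy":0,"dz":0,"spin":0}
  ],
  "claw": 8.7
}}

```text
time: 9.1
ee_pos: [0.5994, 0.1921, 0.4028]
eef_rot: [0.163, 0.987, 0.0, -0.0]
ft_force: [0.0, 0.3, -0.3]
width: 0.0869
grip_force: 0.0
```

Run:
```python
from h import *
c=shot('w5');s=telemetry.read_state();print(s['ee_pos'],s['eef_rot'])
cv2.imwrite('pics/w5c.png',cv2.resize(c['img'][145:290,240:400,::-1],None,fx=4,fy=4,interpolation=cv2.INTER_NEAREST));print(proj(c,np.r_[.6,.192,.096]),proj(c,np.r_[.6,.192,.04]))
```

```text
[0.59924665 0.19211242 0.40198685] [ 1.63053669e-01  9.86616815e-01 -3.88802846e-04 -7.81437414e-04]
[318.74889873 228.42353932] [318.88258163 212.64496007]
```

View pics/w5c.png

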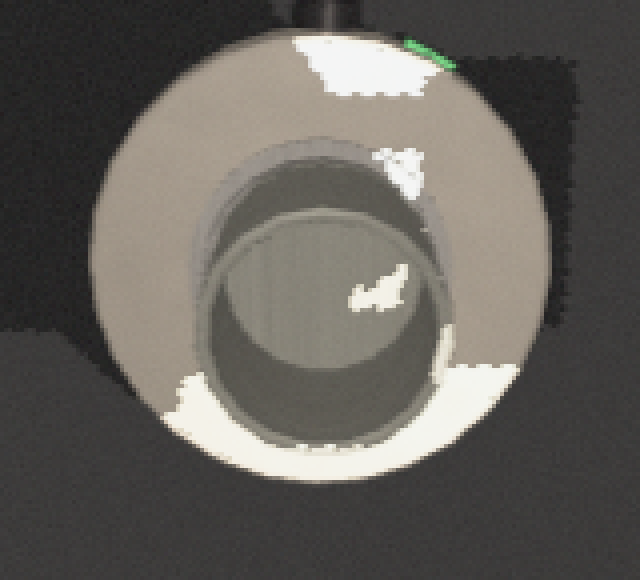

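The receiver rim is at about (321.2,227.2), upright and home (the small offset is camera bias). Next, the fine sieve.

Emit:
{"fn": "move_arm", "kwargs": {
  "steps": [
    {"dx":-0.2,"dy":-2,"dz":0,"spin":0},
    {"dx":-0.3,"dy":-4.3,"dz":0,"spin":0},
    {"dx":-0.3,"dy":-4.6,"dz":0,"spin":0},
    {"dx":-0.3,"dy":-4.6,"dz":0,"spin":0},
    {"dx":-0.3,"dy":-4.6,"dz":0,"spin":0},
    {"dx":-0.3,"dy":-4.6,"dz":0,"spin":0},
    {"dx":-0.3,"dy":-4.6,"dz":0,"spin":0},
    {"dx":-0.3,"dy":-4.6,"dz":0,"spin":0},
    {"dx":-0.3,"dy":-4.6,"dz":0,"spin":0},
    {"dx":-0.3,"dy":-4.6,"dz":0,"spin":0},
    {"dx":-0.3,"dy":-4.3,"dz":0,"spin":0},
    {"dx":0,"dy":-2,"dz":0,"spin":0}
  ]
}}

```text
time: 10.35
ee_pos: [0.4677, -0.2905, 0.4023]
eef_rot: [0.166, 0.986, -0.001, -0.001]
ft_force: [0.3, -0.2, 0.3]
width: 0.0865
grip_force: 0.0
```

Emit:
{"fn": "move_arm", "kwargs": {
  "steps": [
    {"dx":0,"dy":0,"dz":0,"spin":0},
    {"dx":0,"dy":0,"dz":0,"spin":0}
  ]
}}

```text
time: 10.55
ee_pos: [0.4702, -0.286, 0.4023]
eef_rot: [0.164, 0.987, 0.0, -0.001]
ft_force: [0.3, 0.0, -0.2]
width: 0.0871
grip_force: 0.0
```

Run:
```python
from h import *
c=shot('w6');s=telemetry.read_state();print(s['ee_pos'],s['eef_rot'])
u,v=proj(c,np.r_[.469,-.284,.042]).astype(int);print(u,v)
u0,v0=u-80,v-65;cv2.imwrite('pics/w6c.png',cv2.resize(c['img'][v0:v0+130,u0:u0+160,::-1],None,fx=4,fy=4,interpolation=cv2.INTER_NEAREST));print(u0,v0)
```

```text
[ 0.47076424 -0.28519208  0.40240786] [ 1.62828681e-01  9.86654053e-01  4.36810791e-04 -6.39637872e-04]
320 211
240 146
```

View pics/w6c.png

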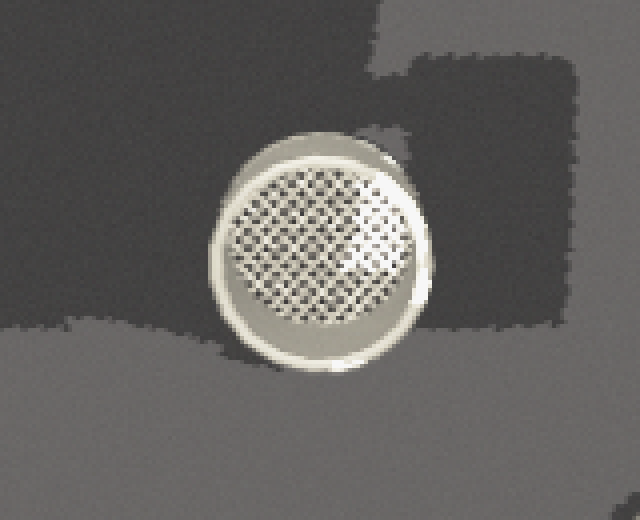

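The fine sieve has a dense mesh and its rim centre is at pixel (320.2,212.0).

Run:
```python
from h import *
c=np.load('pics/w6.npz');X=ray(c,(320.2,212),.042);print(X,goto(X[:2],.198))
```

```text
[ 0.4695869  -0.28421995  0.042     ] [ 0.11  0.04 20.44]
```

Emit:
{"fn": "move_arm", "kwargs": {
  "steps": [
    {"dx":0.11,"dy":-0.05,"dz":2.4,"spin":0},
    {"dx":0,"dy":0,"dz":4,"spin":0},
    {"dx":0,"dy":0,"dz":4,"spin":0},
    {"dx":0,"dy":0,"dz":4,"spin":0},
    {"dx":0,"dy":0,"dz":3,"spin":0},
    {"dx":0,"dy":0,"dz":2,"spin":0},
    {"dx":0,"dy":0,"dz":1,"spin":0},
    {"dx":0,"dy":0,"dz":0,"spin":0},
    {"dx":0,"dy":0,"dz":0,"spin":0}
  ]
}}

```text
time: 11.5
ee_pos: [0.4701, -0.2858, 0.2]
eef_rot: [0.163, 0.987, 0.0, 0.0]
ft_force: [0.6, -0.7, 0.8]
width: 0.0872
grip_force: 0.0
```

Emit:
{"fn": "move_arm", "kwargs": {
  "steps": [
    {"dx":0,"dy":0,"dz":0,"spin":0},
    {"dx":0,"dy":0,"dz":0,"spin":0},
    {"dx":0,"dy":0,"dz":0,"spin":0},
    {"dx":0,"dy":0,"dz":0,"spin":0},
    {"dx":0,"dy":0,"dz":0,"spin":0},
    {"dx":0,"dy":0,"dz":0,"spin":0},
    {"dx":0,"dy":0,"dz":0,"spin":0},
    {"dx":0,"dy":0,"dz":0,"spin":0},
    {"dx":0,"dy":0,"dz":0,"spin":0},
    {"dx":0,"dy":0,"dz":0,"spin":0}
  ],
  "claw": 4.8
}}

```text
time: 12.5
ee_pos: [0.4697, -0.2861, 0.1993]
eef_rot: [0.163, 0.987, 0.0, 0.0]
ft_force: [-1.0, 1.1, 4.2]
width: 0.056
grip_force: 15.0
```

Emit:
{"fn": "move_arm", "kwargs": {
  "steps": [
    {"dx":0,"dy":0,"dz":-1,"spin":0},
    {"dx":0,"dy":0,"dz":-3,"spin":0},
    {"dx":0,"dy":0,"dz":-4,"spin":0},
    {"dx":0,"dy":0,"dz":-4,"spin":0},
    {"dx":0,"dy":0,"dz":-4,"spin":0},
    {"dx":0,"dy":0,"dz":-1,"spin":0},
    {"dx":0,"dy":0,"dz":0,"spin":0},
    {"dx":0,"dy":0,"dz":0,"spin":0}
  ]
}}

```text
time: 13.3
ee_pos: [0.4693, -0.2858, 0.3679]
eef_rot: [0.163, 0.987, 0.0, -0.001]
ft_force: [-0.7, -0.5, -2.0]
width: 0.0559
grip_force: 15.0
```

Emit:
{"fn": "move_arm", "kwargs": {
  "steps": [
    {"dx":0.1,"dy":1.5,"dz":0,"spin":0},
    {"dx":0.3,"dy":3.5,"dz":0,"spin":0},
    {"dx":0.3,"dy":4.5,"dz":0,"spin":0},
    {"dx":0.3,"dy":4.6,"dz":0,"spin":0},
    {"dx":0.3,"dy":4.6,"dz":0,"spin":0},
    {"dx":0.3,"dy":4.6,"dz":0,"spin":0},
    {"dx":0.3,"dy":4.6,"dz":0,"spin":0},
    {"dx":0.3,"dy":4.6,"dz":0,"spin":0},
    {"dx":0.3,"dy":4.6,"dz":0,"spin":0},
    {"dx":0.2,"dy":4.5,"dz":0,"spin":0},
    {"dx":0.2,"dy":4.1,"dz":0,"spin":0},
    {"dx":0.1,"dy":3.0,"dz":0,"spin":0}
  ]
}}

```text
time: 14.5
ee_pos: [0.5976, 0.1879, 0.3664]
eef_rot: [0.162, 0.987, -0.001, -0.002]
ft_force: [-0.5, 0.1, -1.4]
width: 0.0563
grip_force: 15.0
```

Emit:
{"fn": "move_arm", "kwargs": {
  "steps": [
    {"dx":0,"dy":0.7,"dz":0,"spin":0},
    {"dx":0,"dy":0,"dz":0,"spin":0},
    {"dx":0,"dy":0,"dz":0,"spin":0},
    {"dx":0,"dy":0,"dz":0,"spin":0}
  ]
}}

```text
time: 14.9
ee_pos: [0.6002, 0.1893, 0.3689]
eef_rot: [0.164, 0.986, -0.0, -0.0]
ft_force: [-0.3, 1.3, -1.2]
width: 0.0556
grip_force: 15.0
```

Run:
```python
from h import *
s=telemetry.read_state();print(s['ee_pos'],s['eef_rot'],s['width'],goto([.6002,.192],.289))
```

```text
[0.60024806 0.18934866 0.36891512] [ 1.64357365e-01  9.86400758e-01 -4.13536872e-04 -1.72320962e-04] 0.05559188144934807 [0.09 0.26 7.99]
```

Emit:
{"fn": "move_arm", "kwargs": {
  "steps": [
    {"dx":0.05,"dy":0.25,"dz":2,"spin":0},
    {"dx":0,"dy":0,"dz":3,"spin":0},
    {"dx":0,"dy":0,"dz":1.5,"spin":0},
    {"dx":0,"dy":0,"dz":0.4,"spin":0},
    {"dx":0,"dy":0,"dz":0.4,"spin":0},
    {"dx":0,"dy":0,"dz":0.2,"spin":0},
    {"dx":0,"dy":0,"dz":0.2,"spin":0},
    {"dx":0,"dy":0,"dz":0.2,"spin":0},
    {"dx":0,"dy":0,"dz":0.1,"spin":0},
    {"dx":0,"dy":0,"dz":0,"spin":0},
    {"dx":0,"dy":0,"dz":0,"spin":0}
  ]
}}

```text
time: 16.0
ee_pos: [0.6006, 0.1938, 0.2894]
eef_rot: [0.163, 0.987, 0.0, 0.0]
ft_force: [-0.4, -0.1, -0.2]
width: 0.0558
grip_force: 15.0
```

Emit:
{"fn": "move_arm", "kwargs": {
  "steps": [
    {"dx":0,"dy":-0.05,"dz":0.1,"spin":0},
    {"dx":0,"dy":0,"dz":0.1,"spin":0},
    {"dx":0,"dy":0,"dz":0,"spin":0}
  ]
}}

```text
time: 16.3
ee_pos: [0.6007, 0.1935, 0.2892]
eef_rot: [0.163, 0.987, 0.001, 0.001]
ft_force: [-4.5, -0.5, 12.2]
width: 0.056
grip_force: 15.0
```

Emit:
{"fn": "move_arm", "kwargs": {
  "steps": [
    {"dx":0.05,"dy":0,"dz":0.1,"spin":0},
    {"dx":0,"dy":0,"dz":0,"spin":0},
    {"dx":0,"dy":0,"dz":0,"spin":0}
  ]
}}

```text
time: 16.6
ee_pos: [0.6005, 0.1935, 0.289]
eef_rot: [0.163, 0.987, 0.001, 0.001]
ft_force: [-4.8, -1.1, 17.8]
width: 0.0558
grip_force: 15.0
```

Emit:
{"fn": "move_arm", "kwargs": {
  "steps": [
    {"dx":0,"dy":0,"dz":-0.25,"spin":0},
    {"dx":0,"dy":0,"dz":0,"spin":0},
    {"dx":0,"dy":0,"dz":0,"spin":0},
    {"dx":0,"dy":0,"dz":0,"spin":0},
    {"dx":0,"dy":0,"dz":-2,"spin":0},
    {"dx":0,"dy":0,"dz":-4,"spin":0},
    {"dx":0,"dy":0,"dz":-4,"spin":0},
    {"dx":0,"dy":0,"dz":-2,"spin":0},
    {"dx":0,"dy":0,"dz":0,"spin":0},
    {"dx":0,"dy":0,"dz":0,"spin":0}
  ],
  "claw": 8.7
}}

```text
time: 17.6
ee_pos: [0.5999, 0.1934, 0.4084]
eef_rot: [0.163, 0.987, 0.0, -0.0]
ft_force: [0.6, 0.1, -1.0]
width: 0.0867
grip_force: 0.0
```

Run:
```python
from h import *
c=shot('w7');print(telemetry.read_state()['ee_pos'],proj(c,np.r_[.6005,.193,.132]),proj(c,np.r_[.6005,.193,.096]))
```

```text
[0.59970083 0.19350748 0.40750731] [318.22279627 239.75493047] [318.38170511 226.7380108 ]
```

View pics/w7.png

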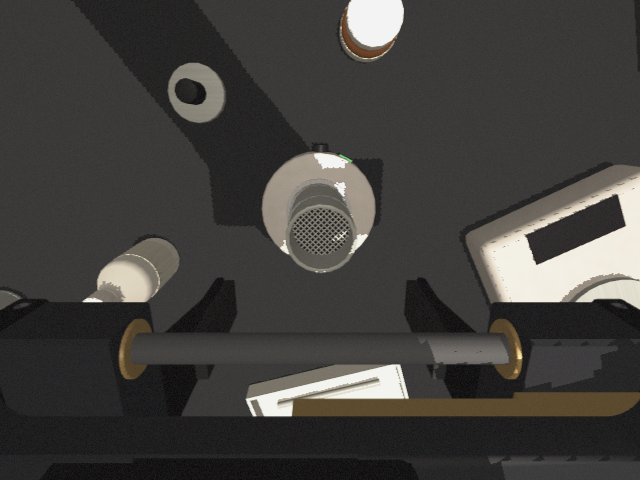

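The fine sieve is on the receiver with its rim centre at about (321.5,239), as predicted. Next, the coarse sieve.

Emit:
{"fn": "move_arm", "kwargs": {
  "steps": [
    {"dx":-0.7,"dy":-1.9,"dz":0,"spin":0},
    {"dx":-1.3,"dy":-3.8,"dz":0,"spin":0},
    {"dx":-1.4,"dy":-4,"dz":0,"spin":0},
    {"dx":-1.4,"dy":-4,"dz":0,"spin":0},
    {"dx":-1.4,"dy":-4,"dz":0,"spin":0},
    {"dx":-1.4,"dy":-4,"dz":0,"spin":0},
    {"dx":-1.4,"dy":-4,"dz":0,"spin":0},
    {"dx":-1.4,"dy":-4,"dz":0,"spin":0},
    {"dx":-1.4,"dy":-4,"dz":0,"spin":0},
    {"dx":-1.0,"dy":-3,"dz":0,"spin":0},
    {"dx":-0.5,"dy":-1.6,"dz":0,"spin":0},
    {"dx":0,"dy":0,"dz":0,"spin":0}
  ]
}}

```text
time: 18.85
ee_pos: [0.6018, -0.2142, 0.4075]
eef_rot: [0.165, 0.986, -0.0, -0.001]
ft_force: [-0.8, 1.1, -0.3]
width: 0.0871
grip_force: 0.0
```

Emit:
{"fn": "move_arm", "kwargs": {
  "steps": [
    {"dx":0,"dy":0,"dz":0,"spin":0},
    {"dx":0,"dy":0,"dz":0,"spin":0}
  ]
}}

```text
time: 19.05
ee_pos: [0.6031, -0.2097, 0.4083]
eef_rot: [0.162, 0.987, 0.001, -0.0]
ft_force: [-0.4, 0.3, 0.6]
width: 0.0872
grip_force: 0.0
```

Run:
```python
from h import *
c=shot('w8');s=telemetry.read_state();print(s['ee_pos'],s['eef_rot'])
u,v=proj(c,np.r_[.603,-.212,.052]).astype(int);print(u,v)
u0,v0=u-80,v-65;cv2.imwrite('pics/w8c.png',cv2.resize(c['img'][v0:v0+130,u0:u0+160,::-1],None,fx=4,fy=4,interpolation=cv2.INTER_NEAREST));print(u0,v0)
```

```text
[ 0.60307429 -0.20987435  0.40846719] [ 1.61772888e-01  9.86827865e-01  5.23559590e-04 -1.52414091e-04]
316 214
236 149
```

View pics/w8c.png

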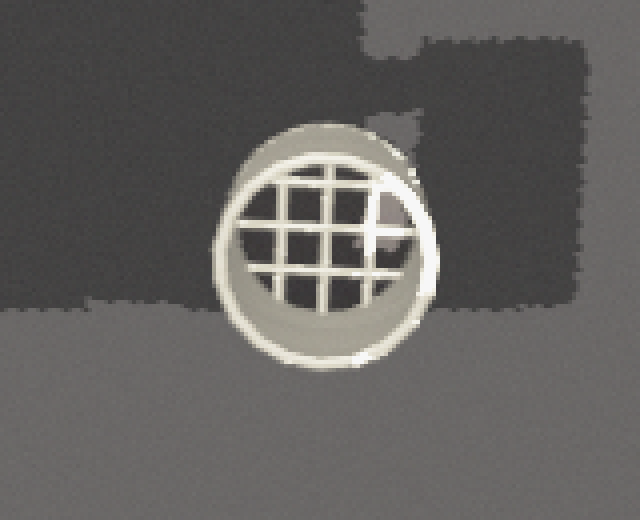

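The coarse sieve with its 3×3 wires has its rim centre at pixel (317.5,214.4).

Run:
```python
from h import *
c=np.load('pics/w8.npz');X=ray(c,(317.5,214.4),.052);print(X,goto(X[:2],.204))
```

```text
[ 0.60342471 -0.21077498  0.052     ] [-0.07 -0.09 20.45]
```

Emit:
{"fn": "move_arm", "kwargs": {
  "steps": [
    {"dx":-0.06,"dy":-0.2,"dz":2.4,"spin":0},
    {"dx":0,"dy":0,"dz":4,"spin":0},
    {"dx":0,"dy":0,"dz":4,"spin":0},
    {"dx":0,"dy":0,"dz":4,"spin":0},
    {"dx":0,"dy":0,"dz":3,"spin":0},
    {"dx":0,"dy":0,"dz":2,"spin":0},
    {"dx":0,"dy":0,"dz":1,"spin":0},
    {"dx":0,"dy":0,"dz":0,"spin":0},
    {"dx":0,"dy":0,"dz":0,"spin":0}
  ]
}}

```text
time: 20.0
ee_pos: [0.603, -0.2137, 0.2058]
eef_rot: [0.163, 0.987, 0.0, 0.001]
ft_force: [-0.0, -0.8, 0.3]
width: 0.0874
grip_force: 0.0
```

Emit:
{"fn": "move_arm", "kwargs": {
  "steps": [
    {"dx":0,"dy":0,"dz":0,"spin":0},
    {"dx":0,"dy":0,"dz":0,"spin":0},
    {"dx":0,"dy":0,"dz":0,"spin":0},
    {"dx":0,"dy":0,"dz":0,"spin":0},
    {"dx":0,"dy":0,"dz":0,"spin":0},
    {"dx":0,"dy":0,"dz":0,"spin":0},
    {"dx":0,"dy":0,"dz":0,"spin":0},
    {"dx":0,"dy":0,"dz":0,"spin":0},
    {"dx":0,"dy":0,"dz":0,"spin":0},
    {"dx":0,"dy":0,"dz":0,"spin":0}
  ],
  "claw": 4.8
}}

```text
time: 21.0
ee_pos: [0.6025, -0.214, 0.2049]
eef_rot: [0.163, 0.987, 0.0, 0.0]
ft_force: [0.1, 1.0, 4.9]
width: 0.0568
grip_force: 15.0
```

Emit:
{"fn": "move_arm", "kwargs": {
  "steps": [
    {"dx":0,"dy":0,"dz":-1,"spin":0},
    {"dx":0,"dy":0,"dz":-3,"spin":0},
    {"dx":0,"dy":0,"dz":-4,"spin":0},
    {"dx":0,"dy":0,"dz":-4,"spin":0},
    {"dx":0,"dy":0,"dz":-4,"spin":0},
    {"dx":0,"dy":0,"dz":-3,"spin":0},
    {"dx":0,"dy":0,"dz":-1,"spin":0},
    {"dx":0,"dy":0,"dz":0,"spin":0},
    {"dx":0,"dy":0,"dz":0,"spin":0}
  ]
}}

```text
time: 21.9
ee_pos: [0.6022, -0.2138, 0.4031]
eef_rot: [0.163, 0.987, 0.0, -0.001]
ft_force: [0.6, 0.4, -2.1]
width: 0.0565
grip_force: 15.0
```

Emit:
{"fn": "move_arm", "kwargs": {
  "steps": [
    {"dx":0.5,"dy":1.5,"dz":0,"spin":0},
    {"dx":1,"dy":3,"dz":0,"spin":0},
    {"dx":1.4,"dy":4,"dz":0,"spin":0},
    {"dx":1.4,"dy":4,"dz":0,"spin":0},
    {"dx":1.4,"dy":4,"dz":0,"spin":0},
    {"dx":1.4,"dy":4,"dz":0,"spin":0},
    {"dx":1.4,"dy":4,"dz":0,"spin":0},
    {"dx":1.4,"dy":4,"dz":0,"spin":0},
    {"dx":1.4,"dy":4,"dz":0,"spin":0},
    {"dx":1.2,"dy":3.5,"dz":0,"spin":0},
    {"dx":0.8,"dy":2.4,"dz":0,"spin":0},
    {"dx":0,"dy":0,"dz":0,"spin":0}
  ]
}}

```text
time: 23.1
ee_pos: [0.5984, 0.1987, 0.4027]
eef_rot: [0.159, 0.987, 0.0, -0.002]
ft_force: [-0.1, 0.6, -1.3]
width: 0.056
grip_force: 15.0
```

Emit:
{"fn": "move_arm", "kwargs": {
  "steps": [
    {"dx":0,"dy":0,"dz":0,"spin":0},
    {"dx":0,"dy":0,"dz":0,"spin":0},
    {"dx":0,"dy":0,"dz":0,"spin":0}
  ]
}}

```text
time: 23.4
ee_pos: [0.6002, 0.1912, 0.4046]
eef_rot: [0.164, 0.986, -0.0, -0.0]
ft_force: [0.8, -0.7, -1.3]
width: 0.0561
grip_force: 15.0
```

Run:
```python
from h import *
s=telemetry.read_state();print(s['ee_pos'],s['eef_rot'],s['width'],goto([.6003,.193],.331))
```

```text
[0.60020429 0.19117588 0.40455755] [ 1.64029848e-01  9.86455346e-01 -2.22846507e-04 -9.58768146e-05] 0.056144529308313866 [0.05 0.18 7.36]
```

Emit:
{"fn": "move_arm", "kwargs": {
  "steps": [
    {"dx":0.03,"dy":0.17,"dz":2,"spin":0},
    {"dx":0,"dy":0,"dz":3,"spin":0},
    {"dx":0,"dy":0,"dz":1,"spin":0},
    {"dx":0,"dy":0,"dz":0.4,"spin":0},
    {"dx":0,"dy":0,"dz":0.3,"spin":0},
    {"dx":0,"dy":0,"dz":0.2,"spin":0},
    {"dx":0,"dy":0,"dz":0.2,"spin":0},
    {"dx":0,"dy":0,"dz":0.2,"spin":0},
    {"dx":0,"dy":0,"dz":0,"spin":0},
    {"dx":0,"dy":0,"dz":0,"spin":0}
  ]
}}

```text
time: 24.4
ee_pos: [0.6004, 0.1941, 0.3319]
eef_rot: [0.163, 0.987, 0.0, 0.0]
ft_force: [-0.6, -0.1, -1.9]
width: 0.056
grip_force: 15.0
```

Emit:
{"fn": "move_arm", "kwargs": {
  "steps": [
    {"dx":0,"dy":-0.05,"dz":0.15,"spin":0},
    {"dx":0,"dy":0,"dz":0.1,"spin":0},
    {"dx":0,"dy":0,"dz":0,"spin":0},
    {"dx":0,"dy":0,"dz":0,"spin":0}
  ]
}}

```text
time: 24.8
ee_pos: [0.6006, 0.1936, 0.3308]
eef_rot: [0.163, 0.987, 0.001, 0.001]
ft_force: [-2.3, -0.9, 7.9]
width: 0.0565
grip_force: 15.0
```

Emit:
{"fn": "move_arm", "kwargs": {
  "steps": [
    {"dx":0,"dy":0,"dz":0.15,"spin":0},
    {"dx":0,"dy":0,"dz":0,"spin":0},
    {"dx":0,"dy":0,"dz":0,"spin":0}
  ]
}}

```text
time: 25.1
ee_pos: [0.6008, 0.1935, 0.3305]
eef_rot: [0.163, 0.987, 0.001, 0.002]
ft_force: [-3.9, -1.3, 15.9]
width: 0.0564
grip_force: 15.0
```

Emit:
{"fn": "move_arm", "kwargs": {
  "steps": [
    {"dx":0,"dy":0,"dz":-0.25,"spin":0},
    {"dx":0,"dy":0,"dz":0,"spin":0},
    {"dx":0,"dy":0,"dz":0,"spin":0},
    {"dx":0,"dy":0,"dz":0,"spin":0},
    {"dx":0,"dy":0,"dz":-2,"spin":0},
    {"dx":0,"dy":0,"dz":-4,"spin":0},
    {"dx":0,"dy":0,"dz":-3,"spin":0},
    {"dx":0,"dy":0,"dz":-1,"spin":0},
    {"dx":0,"dy":0,"dz":0,"spin":0},
    {"dx":0,"dy":0,"dz":0,"spin":0}
  ],
  "claw": 8.7
}}

```text
time: 26.1
ee_pos: [0.6001, 0.1936, 0.4288]
eef_rot: [0.163, 0.987, -0.0, -0.001]
ft_force: [0.5, 0.0, -0.9]
width: 0.0871
grip_force: 0.0
```

Run:
```python
from h import *
c=shot('w9');print(telemetry.read_state()['ee_pos'],proj(c,np.r_[.6005,.193,.178]),proj(c,np.r_[.6005,.193,.132]),goto([.4525,.1135],.42))
```

```text
[0.60002111 0.19359104 0.42835601] [318.20932403 251.37647796] [318.48702118 232.20992179] [ 11.39 -12.33   0.88]
```

View pics/w9.png

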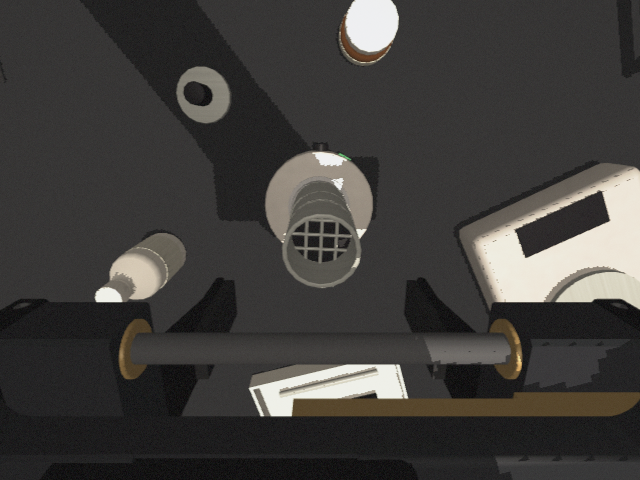

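The coarse sieve is home with its rim centre at about (322.5,251). The bottle and jar haven't moved. Now the lid.

Emit:
{"fn": "move_arm", "kwargs": {
  "steps": [
    {"dx":1.4,"dy":-1.5,"dz":0,"spin":0},
    {"dx":2.5,"dy":-2.7,"dz":0.1,"spin":0},
    {"dx":2.5,"dy":-2.7,"dz":0.2,"spin":0},
    {"dx":2.5,"dy":-2.7,"dz":0.2,"spin":0},
    {"dx":1.7,"dy":-1.8,"dz":0.2,"spin":0},
    {"dx":0.8,"dy":-0.9,"dz":0.2,"spin":0},
    {"dx":0,"dy":0,"dz":0,"spin":0},
    {"dx":0,"dy":0,"dz":0,"spin":0},
    {"dx":0,"dy":0,"dz":0,"spin":0}
  ]
}}

```text
time: 27.05
ee_pos: [0.4534, 0.1144, 0.421]
eef_rot: [0.163, 0.987, -0.0, -0.0]
ft_force: [1.1, 1.0, 0.1]
width: 0.0869
grip_force: 0.0
```

Run:
```python
from h import *
c=shot('w10');s=telemetry.read_state();print(s['ee_pos'],s['eef_rot'])
u,v=proj(c,np.r_[.4525,.1135,.014]).astype(int);print(u,v)
u0,v0=u-80,v-65;cv2.imwrite('pics/w10c.png',cv2.resize(c['img'][v0:v0+130,u0:u0+160,::-1],None,fx=4,fy=4,interpolation=cv2.INTER_NEAREST));print(u0,v0)
```

```text
[0.45339533 0.1143913  0.42094815] [ 1.62958489e-01  9.86632887e-01 -2.63794745e-04 -9.13530818e-05]
317 202
237 137
```

View pics/w10c.png

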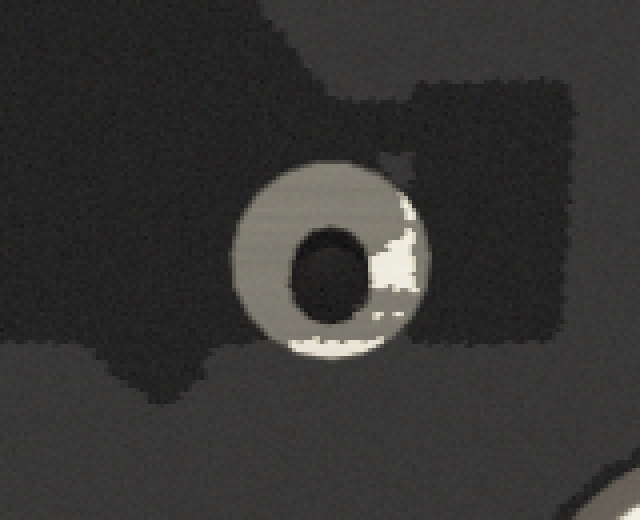

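The lid disc is centred at pixel (319.6,202.9) with the knob concentric.

Run:
```python
from h import *
c=np.load('pics/w10.npz');X=ray(c,(319.6,202.9),.014);print(X,goto(X[:2],.2015))
```

```text
[0.4539869  0.11490597 0.014     ] [-0.04  0.08 21.94]
```

Emit:
{"fn": "move_arm", "kwargs": {
  "steps": [
    {"dx":-0.04,"dy":-0.07,"dz":2.4,"spin":0},
    {"dx":0,"dy":0,"dz":4,"spin":0},
    {"dx":0,"dy":0,"dz":4,"spin":0},
    {"dx":0,"dy":0,"dz":4,"spin":0},
    {"dx":0,"dy":0,"dz":4,"spin":0},
    {"dx":0,"dy":0,"dz":2,"spin":0},
    {"dx":0,"dy":0,"dz":1,"spin":0},
    {"dx":0,"dy":0,"dz":0.4,"spin":0},
    {"dx":0,"dy":0,"dz":0,"spin":0},
    {"dx":0,"dy":0,"dz":0,"spin":0}
  ]
}}

```text
time: 28.1
ee_pos: [0.4535, 0.1132, 0.2043]
eef_rot: [0.163, 0.987, 0.001, 0.001]
ft_force: [1.0, -0.5, -0.1]
width: 0.0872
grip_force: 0.0
```

Emit:
{"fn": "move_arm", "kwargs": {
  "steps": [
    {"dx":0,"dy":0,"dz":0,"spin":0},
    {"dx":0,"dy":0,"dz":0,"spin":0},
    {"dx":0,"dy":0,"dz":0,"spin":0},
    {"dx":0,"dy":0,"dz":0,"spin":0},
    {"dx":0,"dy":0,"dz":0,"spin":0},
    {"dx":0,"dy":0,"dz":0,"spin":0},
    {"dx":0,"dy":0,"dz":0,"spin":0},
    {"dx":0,"dy":0,"dz":0,"spin":0},
    {"dx":0,"dy":0,"dz":0,"spin":0},
    {"dx":0,"dy":0,"dz":0,"spin":0}
  ],
  "claw": 1.5
}}

```text
time: 29.1
ee_pos: [0.4529, 0.113, 0.2032]
eef_rot: [0.163, 0.987, 0.0, -0.0]
ft_force: [0.4, -0.5, -0.8]
width: 0.0215
grip_force: 15.0
```

Emit:
{"fn": "move_arm", "kwargs": {
  "steps": [
    {"dx":0,"dy":0,"dz":-1,"spin":0},
    {"dx":0,"dy":0,"dz":-3,"spin":0},
    {"dx":0,"dy":0,"dz":-4,"spin":0},
    {"dx":0,"dy":0,"dz":-4,"spin":0},
    {"dx":0,"dy":0,"dz":-4,"spin":0},
    {"dx":0,"dy":0,"dz":-4,"spin":0},
    {"dx":0,"dy":0,"dz":-3,"spin":0},
    {"dx":0,"dy":0,"dz":-1,"spin":0},
    {"dx":0,"dy":0,"dz":0,"spin":0},
    {"dx":0,"dy":0,"dz":0,"spin":0}
  ]
}}

```text
time: 30.1
ee_pos: [0.4526, 0.1129, 0.442]
eef_rot: [0.163, 0.987, -0.0, -0.001]
ft_force: [-0.1, -0.5, -1.6]
width: 0.0215
grip_force: 15.0
```

Emit:
{"fn": "move_arm", "kwargs": {
  "steps": [
    {"dx":-0.8,"dy":0.9,"dz":0,"spin":0},
    {"dx":-1.5,"dy":1.7,"dz":0,"spin":0},
    {"dx":-2,"dy":2.2,"dz":0,"spin":0},
    {"dx":-2,"dy":2.2,"dz":0,"spin":0},
    {"dx":-2,"dy":2.1,"dz":0,"spin":0},
    {"dx":-1.5,"dy":1.6,"dz":0,"spin":0},
    {"dx":-1,"dy":1,"dz":0,"spin":0},
    {"dx":-0.6,"dy":0.6,"dz":0,"spin":0},
    {"dx":0,"dy":0,"dz":0,"spin":0},
    {"dx":0,"dy":0,"dz":0,"spin":0},
    {"dx":0,"dy":0,"dz":0,"spin":0}
  ]
}}

```text
time: 31.2
ee_pos: [0.6001, 0.1923, 0.4433]
eef_rot: [0.163, 0.987, 0.0, -0.0]
ft_force: [0.5, -0.5, -1.0]
width: 0.0212
grip_force: 15.0
```

Run:
```python
from h import *
s=telemetry.read_state();print(s['ee_pos'],s['eef_rot'],s['width'],goto([.6003,.1932],.3752))
```

```text
[0.60006601 0.192338   0.44329022] [ 1.63371034e-01  9.86564692e-01  8.29991825e-05 -7.99934145e-05] 0.02117328108616105 [0.   0.09 6.81]
```

Emit:
{"fn": "move_arm", "kwargs": {
  "steps": [
    {"dx":0,"dy":0.09,"dz":2,"spin":0},
    {"dx":0,"dy":0,"dz":2.5,"spin":0},
    {"dx":0,"dy":0,"dz":1,"spin":0},
    {"dx":0,"dy":0,"dz":0.4,"spin":0},
    {"dx":0,"dy":0,"dz":0.2,"spin":0},
    {"dx":0,"dy":0,"dz":0.2,"spin":0},
    {"dx":0,"dy":0,"dz":0.2,"spin":0},
    {"dx":0,"dy":0,"dz":0.2,"spin":0},
    {"dx":0,"dy":0,"dz":0,"spin":0},
    {"dx":0,"dy":0,"dz":0,"spin":0}
  ]
}}

```text
time: 32.2
ee_pos: [0.6007, 0.1936, 0.3763]
eef_rot: [0.163, 0.987, 0.0, 0.0]
ft_force: [-0.6, -0.3, -0.6]
width: 0.0219
grip_force: 15.0
```

Emit:
{"fn": "move_arm", "kwargs": {
  "steps": [
    {"dx":0,"dy":0,"dz":0.15,"spin":0},
    {"dx":0,"dy":0,"dz":0.1,"spin":0},
    {"dx":0,"dy":0,"dz":0,"spin":0},
    {"dx":0,"dy":0,"dz":0,"spin":0}
  ]
}}

```text
time: 32.6
ee_pos: [0.601, 0.1936, 0.3752]
eef_rot: [0.163, 0.987, 0.001, 0.001]
ft_force: [-1.7, -0.4, 7.4]
width: 0.0214
grip_force: 15.0
```

Emit:
{"fn": "move_arm", "kwargs": {
  "steps": [
    {"dx":0,"dy":0,"dz":0.1,"spin":0},
    {"dx":0,"dy":0,"dz":0,"spin":0},
    {"dx":0,"dy":0,"dz":0,"spin":0}
  ]
}}

```text
time: 32.9
ee_pos: [0.6011, 0.1935, 0.3751]
eef_rot: [0.163, 0.987, 0.001, 0.001]
ft_force: [-2.8, -0.9, 12.0]
width: 0.0215
grip_force: 15.0
```

Emit:
{"fn": "move_arm", "kwargs": {
  "steps": [
    {"dx":0,"dy":0,"dz":-0.2,"spin":0},
    {"dx":0,"dy":0,"dz":0,"spin":0},
    {"dx":0,"dy":0,"dz":0,"spin":0},
    {"dx":0,"dy":0,"dz":0,"spin":0},
    {"dx":0,"dy":0,"dz":-1,"spin":0},
    {"dx":0,"dy":0,"dz":-3,"spin":0},
    {"dx":0,"dy":0,"dz":-3,"spin":0},
    {"dx":0,"dy":0,"dz":-2,"spin":0},
    {"dx":0,"dy":0,"dz":0,"spin":0},
    {"dx":0,"dy":0,"dz":0,"spin":0}
  ],
  "claw": 8.7
}}

```text
time: 33.9
ee_pos: [0.6007, 0.1936, 0.4652]
eef_rot: [0.163, 0.987, 0.0, 0.0]
ft_force: [0.3, -0.4, -0.8]
width: 0.0855
grip_force: 0.0
```

Run:
```python
from h import *
c=imaging.camera('scene');w=shot('w11')
u,v=proj(c,np.r_[.6,.193,.13]).astype(int);print(u,v)
a=cv2.resize(c['img'][v-100:v+100,u-100:u+100],(390,390));b=w['img'][60:450,120:520]
cv2.imwrite('pics/end.png',np.hstack([a,b])[:,:,::-1]);print(telemetry.read_state()['ee_pos'],proj(w,np.r_[.6005,.193,.186]))
```

```text
411 185
[0.60055188 0.19365539 0.46380762] [317.88415604 238.31316367]
```

View pics/end.png

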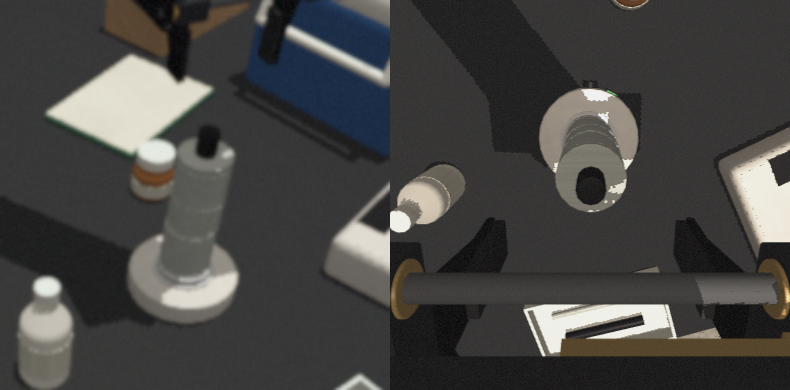

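The picture shows a straight stack with tight joints, the lid disc at wrist pixel (321,238) as predicted, and the bottle and jar standing. The gripper is clear, so I'm handing in.

```bash
python3 -c "
from bench import job
print(job.close_job())"
```

```text
the job is handed in; nothing more can be done
None
```

The sieve stack (receiver, fine sieve, coarse sieve, lid) is built on the shaker and the job is handed in at about 34 s; the last image shows it straight and fully seated with the bottle and jar standing, but the hand-in returned no verdict.

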